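Clamp the clip rod with its lever bolt

TASK

The rod with the spring clips lies in the clamp of its stand: screw the upright lever bolt of the clamp in (clockwise seen from above) until it is snug on the rod, without over-tightening it, then fold its lever fully closed and let go.

Things in the scene. Friction and masses are not known exactly. Their poses are not given: they have to be found in the camera images.
- stand: (All sizes here in mm.) Fixed rod stand: grey base plate 120 x 300 x 12 with an aluminium clamp bridge (90 x 34, top 89 above the table) at its own y = -60 and a vee post 56 high at its own y = +100; the rod runs along its y. Origin: centre of the plate's underside on the table; z up. The bolt's axis is vertical through the stand's own (0, -60).
- rod: Steel rod 12 in diameter, 360 long, with spring clips and, under the clamp bridge, a black rubber jaw block (34 x 36, flat top); it is fixed. Origin: below the stand's centre, 38 under the rod's axis. The height of the rod and block, and so the bolt travel left, differs by some mm from start to start and cannot be measured well enough: it must be felt.
- foot: The bolt's round steel foot, 18 in diameter, flat below, under the bridge; it moves down with the bolt (24 mm a turn, quick right-hand thread) without turning and presses on the jaw block. Origin: centre of its underside.
- pivot (a point): Where the lever is hinged in the bolt's head: on the bolt's vertical axis, 65 above the foot's underside (123 to 128 above the table at the start, 110 to 119 when snug). Turns with the bolt: z up, x along the hinge pin, own +y is the side to which the lever folds; there a flat steel tongue 22 wide reaches 35 out, 6 under the pivot. Head 26 in diameter, its cheeks end 6 above the pivot.
- lever_tip (a point): The free end of the black lever, 62 from the pivot. The lever is a flat paddle 24 wide (along the pivot's x) and 10 thick (along the pivot's y), its paddle part reaching from 14 to 62 from the pivot; it stands straight up at the start and is gripped across its thickness. Own z along the lever, outwards.
- lever (a joint): Lever angle in rad: 0 upright, 1.55 folded fully down onto the tongue (level, towards the pivot's own +y). It stays where it is left; moving it takes 0.25 N m (about 6 N at 40 from the pivot).
- bolt: The steel lever bolt. Origin on its axis, 52 below the pivot; z up, axes as the pivot's. Screws in clockwise seen from above, 1.2 to 4.4 rad from the start until its foot begins to press. Until then the torque stays even (friction 0.2 N m at most); then it climbs by about 0.7 N m per rad. Snug: 0.1 to 0.3 N m above the even running torque; over 0.35 above it is over-tightened. It does not unscrew itself.

How it is judged:
On the way, in this order (a step that is already met when the one before it is completed fails the run):
1. the bolt is snug (its foot presses the jaw block with more than 20 N) while the lever is still upright (contact force between foot and rod above 20 N and value of joint lever below 0.35 rad), for 0.2 s.
2. the lever is folded down with the bolt still snug (contact force between foot and rod above 20 N and value of joint lever above 1.43 rad), for 0.2 s.
At the end, for the whole second after the job is handed in: The bolt's foot presses on the rod's jaw block with more than 20 N (snug), and the lever is folded down to more than 1.43 rad of its 1.55 (all of step 2); the robot touches nothing.
It fails at once if the bolt is over-tightened: its foot presses the jaw block with more than 100 N (contact force between foot and rod above 100 N).
It also fails if it takes over 72 s, if anything falls off the work surface, if the arm or the gripper's body presses on something with over 40 N, if the wrist force passes 120 N, or if a joint passes its speed limit or range.

ROBOT

A 6-joint arm with a two-finger parallel gripper is mounted at the origin on the work surface. World frame = base frame: x ahead of the robot, y to its left, z up, the work surface at z = 0. Lengths are in m, angles in rad, forces in N, time in s.
With the tool pointing down it reaches from about 0.275 to 0.75 m from the base axis. Payload 10.2 kg.
Tool frame: the origin (TCP) lies on the mounting face of the last link; the fingertips stand 173 mm ahead of it and the grasp point (between the pads) lies 155 mm ahead of it (r.tcp_to_tips is the z of the fingertips in the tool frame, in m); z points along the fingers, y is the direction in which the jaws open and shut (so a half turn about z gives the same grasp; the last joint's range is limited). The gripper opens to 85 mm and grips with 20 to 120 N. Pads are 22 mm wide; open, the fingers measure 114 mm over their backs; the gripper's body (76 mm by 85 mm) begins 54 mm behind the grasp point. The pads swing forward as they close: fully open they stand 13 mm farther back than shut.
Start: joints at [-1.572, 0.313, 1.498, -0, 1.331, -0.223], TCP at [0.115, -0.512, 0.405] pointing down, gripper open.
Joint ranges: [-2.94, 2.94], [-0.97, 2.17], [0.19, 2.56], [-1.23, 4.37], [0.02, 3.11], [-2.88, 2.88]. Speed limits (rad/s): [2.39, 2.39, 3.01, 3.14, 3.14, 3.14].

INTERFACE

Orientations are given as [roll, pitch, yaw] about the fixed x, y, z axes, in that order (R = Rz(yaw) Ry(pitch) Rx(roll)).
In Python, from workcell import r gives the robot as it stands.
- The arm moves only by the tool apply_moves, never from a script. Its argument "rows" is a list of rows, each a list of 3 entries, a list of its own where there are three numbers: the shift along the world's x, y, z in cm, then the turn, a rotation vector about the world's x, y, z in rad, then the opening, from -1 (shut) to 1 (fully open), so that 0 is half open. A call has 1 to 10 rows; each row shifts and turns the pose as measured when the row begins; what a row does not reach is not made up. A row lasts 1/12 s, in which the tool goes at most 41.7 mm and 7.16 degrees, less where a joint would pass 70% of its speed; a pose out of reach is approached as far as the arm can. A call with a gripper value outside its range is refused whole. The fingers move at their own pace and stop on an object; the grip force is fixed at half the most. Time passes only in rows, so rows that do not move let the fingers close. It gives the time, the measured TCP pose, the force and the opening at its end, in the units of the state.
- r.sense(): the state, without advancing time (a new reading comes with each control period).
- r.snapshot(name): name is "side" or "top"; returns the picture (400x640x3 uint8, red, green, blue); there is no depth.
- r.calibration(name): a dict with "camera_matrix" (3x3 intrinsics, pixels), "R" (3x3) and "t" (3): a world point X has camera coordinates R X + t. Camera axes: x right, y down, z forward; pixel columns grow to the right and rows downward; lengths in m; the calibration is good to about 2 mm. A picture is of the moment at which its call begins. calibration takes no time and is no camera call.
- r.close_job(): hands the job in, once; it reports no verdict.
The state is a dict: "time_s": time; "joints": joint angles; "joint_vel": joint speeds; "tau": joint torques, N m; "tcp_pos": TCP position; "orientation": TCP orientation; "force": force on the tool from outside, world axes, zero at the start; "wrist_torque": the same for the moment, N m; "opening": finger opening in m.
Only numpy, scipy, OpenCV 4.12 (cv2) and the standard library are available. Lean on these libraries where they do the work, as an engineer would, in place of code of your own. Each camera call takes 0.05 s, during which the arm holds its last target.

## Working session

There is one attempt and no reset: what is moved stays moved. The work goes in short steps, Python scripts to look and compute and a tool call to move; the robot and the scene stay as the last step left them, time stands still between calls to the robot, and variables do not carry over. Pictures are saved under pics/ and viewed, and the job is handed in when it is done.

Besides the shell and the picture viewer there is one more tool, called by a JSON object that holds its "op" and its "data", one argument or row to a line. apply_moves: Moves the arm, as the interface text tells. Its arguments: {"type":"object","properties":{"rows":{"type":"array"}},"required":["rows"]}

```bash
ls; mkdir -p pics
python3 - <<'E'
from workcell import r
import cv2
s=r.sense();print(s)
for n in("side","top"):
    c=r.calibration(n);print(n,c)
    cv2.imwrite(f"pics/{n}0.png",r.snapshot(n)[:,:,::-1])
E
```

```text
pics
{'time_s': 0.0, 'joints': array([-1.57237737e+00,  3.13445867e-01,  1.49842619e+00, -5.06965676e-06,
        1.33097156e+00, -2.23391565e-01]), 'joint_vel': array([-0.00053645,  0.00083564, -0.00087392, -0.00122255, -0.00197451,
        0.00144854]), 'tau': array([-5.14500916e-04, -4.12266684e+01, -2.59749091e+01, -1.99722881e-04,
        4.08172622e-03,  1.41187567e-05]), 'tcp_pos': array([ 0.11549008, -0.51210435,  0.40414115]), 'orientation': array([-3.14037168e+00, -2.72335220e-04,  2.21811567e-01]), 'force': array([-0.23475489, -0.46434828, -0.51806726]), 'wrist_torque': array([ 0.01216959, -0.00819812, -0.00956359]), 'opening': 0.08516527858530734}
side {'camera_matrix': array([[383.60164011,   0.        , 325.7260176 ],
       [  0.        , 383.60164011, 195.59048356],
       [  0.        ,   0.        ,   1.        ]]), 'R': array([[-0.9935504 , -0.11323597,  0.00593368],
       [-0.07195804,  0.5892002 , -0.80477647],
       [ 0.08763352, -0.80001296, -0.59354834]]), 't': array([0.56218692, 0.08397012, 0.74394835])}
top {'camera_matrix': array([[491.34537508,   0.        , 322.03941237],
       [  0.        , 491.34537508, 203.35468397],
       [  0.        ,   0.        ,   1.        ]]), 'R': array([[-8.82878633e-04, -9.99817217e-01, -1.90985011e-02],
       [-9.89882498e-01,  3.58361411e-03, -1.41844272e-01],
       [ 1.41886787e-01,  1.87800407e-02, -9.89704729e-01]]), 't': array([0.06888675, 0.56789464, 0.70664955])}
```

View pics/side0.png

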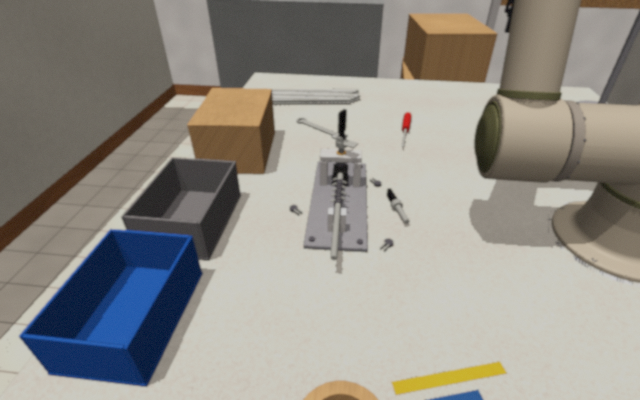

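View pics/top0.png

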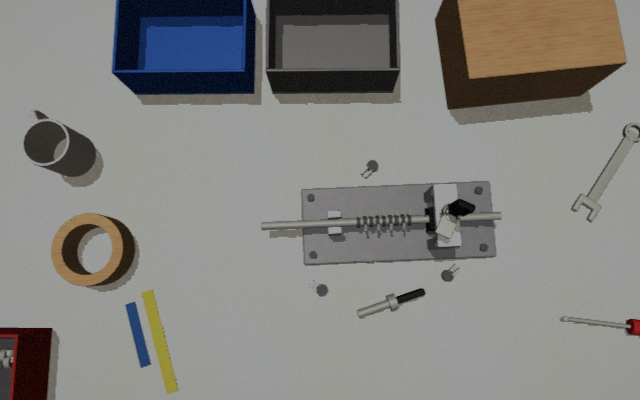

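Run:
```python
import cv2
a=cv2.imread("pics/side0.png")[95:265,295:385];cv2.imwrite("pics/s0c.png",cv2.resize(a,None,fx=3.5,fy=3.5,interpolation=cv2.INTER_CUBIC))
a=cv2.imread("pics/top0.png")[180:270,400:500];cv2.imwrite("pics/t0c.png",cv2.resize(a,None,fx=6,fy=6,interpolation=cv2.INTER_CUBIC))
```

```text
(no output)
```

View pics/s0c.png

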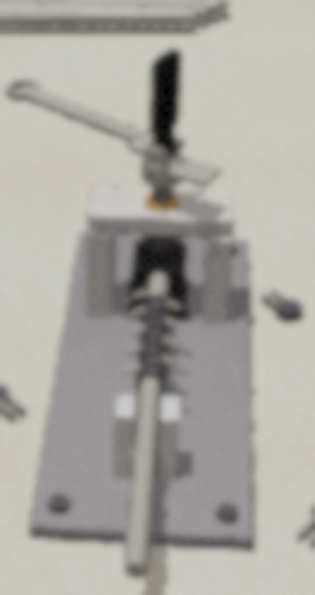

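View pics/t0c.png

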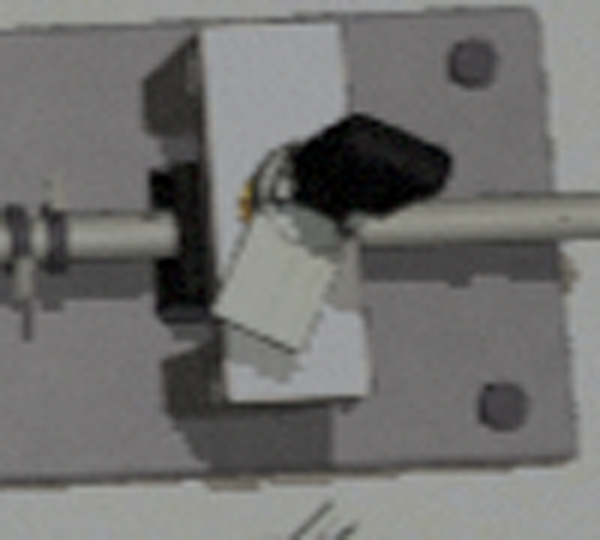

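The top view shows the lever bolt at px ~(449,212) with the tongue pointing down-left to (443,236), i.e. towards -x and slightly +y. In the side view the upright lever's tip is at ~(343,110). Next I'll fit the stand and the bolt to both views.

```bash
cat > h.py <<'E'
import numpy as np, cv2
from workcell import r
C={n:r.calibration(n) for n in("side","top")}
def proj(n,X):
    c=C[n];X=np.atleast_2d(X);p=(c["R"]@X.T).T+c["t"];q=(c["camera_matrix"]@p.T).T;return q[:,:2]/q[:,2:]
def plane(n,px,z):
    c=C[n];d=c["R"].T@np.linalg.inv(c["camera_matrix"])@np.array([*px,1.]);o=-c["R"].T@c["t"];return o+d*(z-o[2])/d[2]
def tri(p):
    A=[];b=[]
    for n,px in p.items():
        c=C[n];P=c["camera_matrix"]@np.c_[c["R"],c["t"]]
        for i in(0,1):
            A.append(P[i,:3]-px[i]*P[2,:3]);b.append(px[i]*P[2,3]-P[i,3])
    X=np.linalg.lstsq(np.array(A),np.array(b),rcond=None)[0];return X,[np.round(proj(n,X)[0]-px,1) for n,px in p.items()]
E
python3 - <<'E'
from h import *
def tc(x,y): return (400+x/6,180+y/6)
def sc(x,y): return (295+x/3.5,95+y/3.5)
np.set_printoptions(precision=4,suppress=True)
for p in [tc(535,8),tc(578,460),(302,190),(306,265)]: print("plate top",plane("top",p,.012))
for p in [sc(32,530),sc(252,545)]: print("plate side",plane("side",p,.012))
for p in [tc(215,312),tc(297,353),tc(335,262),tc(200,28),tc(345,25),tc(370,395),tc(230,402)]: print("tongue .119",plane("top",p,.119),"bridge .089",plane("top",p,.089))
print("tip",tri({"top":tc(400,155),"side":sc(167,54)}))
print("rod plate bolts", [plane("top",tc(*p),.012) for p in((472,62),(502,405))])
E
```

```text
plate top [ 0.6065 -0.1963  0.012 ]
plate top [ 0.4879 -0.2015  0.012 ]
plate top [0.5938 0.1    0.012 ]
plate top [0.4755 0.0932 0.012 ]
plate side [0.5939 0.105  0.012 ]
plate side [0.4788 0.1023 0.012 ]
tongue .119 [ 0.5174 -0.0869  0.119 ] bridge .089 [ 0.5199 -0.0932  0.089 ]
tongue .119 [ 0.5082 -0.1048  0.119 ] bridge .089 [ 0.5103 -0.112   0.089 ]
tongue .119 [ 0.5286 -0.1141  0.119 ] bridge .089 [ 0.5316 -0.1217  0.089 ]
tongue .119 [ 0.5821 -0.0856  0.119 ] bridge .089 [ 0.5875 -0.0919  0.089 ]
tongue .119 [ 0.5826 -0.1184  0.119 ] bridge .089 [ 0.5881 -0.1262  0.089 ]
tongue .119 [ 0.4988 -0.1207  0.119 ] bridge .089 [ 0.5005 -0.1286  0.089 ]
tongue .119 [ 0.4973 -0.0895  0.119 ] bridge .089 [ 0.4989 -0.096   0.089 ]
tip (array([ 0.5442, -0.1109,  0.1865]), [array([-0. , -0.6]), array([0.5, 0.1])])
rod plate bolts [array([ 0.5921, -0.1791,  0.012 ]), array([ 0.5021, -0.1827,  0.012 ])]
```

Estimates: bolt axis at (0.5437, -0.1107), confirmed by the stand, the bridge and the lever tip. Tip height is about 0.187, and the fold heading is about 153.5°. Now moving above the lever.

{"op": "apply_moves", "data": {
  "rows": [
    [[2.85,2.67,0],[0,0,0.089],1],
    [[2.85,2.67,0],[0,0,0.089],1],
    [[2.85,2.67,0],[0,0,0.089],1],
    [[2.85,2.67,0],[0,0,0.089],1],
    [[2.85,2.67,0],[0,0,0.089],1],
    [[2.85,2.67,0],[0,0,0.089],1],
    [[2.85,2.67,0],[0,0,0.089],1],
    [[2.85,2.67,0],[0,0,0.089],1],
    [[2.85,2.67,0],[0,0,0.089],1],
    [[2.85,2.67,0],[0,0,0.089],1]
  ]
}}

```text
time_s: 0.93
tcp_pos: [0.4049, -0.2348, 0.4009]
orientation: [-3.136, -0.001, 1.139]
force: [0.0, -1.4, 1.1]
opening: 0.0854
```

{"op": "apply_moves", "data": {
  "rows": [
    [[2.8,2.5,0],[0,0,0],1],
    [[2.8,2.5,0],[0,0,0],1],
    [[2.8,2.5,0],[0,0,0],1],
    [[2.8,2.5,0],[0,0,0],1],
    [[0,0,0],[0,0,0],1],
    [[0,0,0],[0,0,0],1]
  ]
}}

```text
time_s: 1.43
tcp_pos: [0.525, -0.1221, 0.399]
orientation: [-3.133, -0.002, 1.154]
force: [-0.6, -1.5, -0.0]
opening: 0.0858
```

Run:
```python
from h import *
s=r.sense();print({k:np.round(v,4) for k,v in s.items()})
for n in("side","top"): cv2.imwrite(f"pics/{n}1.png",r.snapshot(n)[:,:,::-1])
a=cv2.imread("pics/side1.png")[60:260,280:400];b=cv2.imread("pics/top1.png")[130:270,390:530]
cv2.imwrite("pics/c1.png",np.hstack([cv2.resize(a,(360,600)),cv2.resize(b,(440,600))]))
```

```text
{'time_s': np.float64(1.4333), 'joints': array([-0.4462,  0.3495,  1.4624,  0.002 ,  1.3382, -0.0298]), 'joint_vel': array([ 0.0633,  0.0359, -0.0293,  0.0169,  0.0001,  0.0299]), 'tau': array([ 1.46780e+00, -4.27601e+01, -2.64387e+01,  1.14400e-01,
        1.91000e-02,  1.27500e-01]), 'tcp_pos': array([ 0.525 , -0.1221,  0.399 ]), 'orientation': array([-3.1332e+00, -2.2000e-03,  1.1539e+00]), 'force': array([-0.5628, -1.491 , -0.0424]), 'wrist_torque': array([-0.001 ,  0.0558, -0.0274]), 'opening': np.float64(0.0858)}
```

View pics/c1.png

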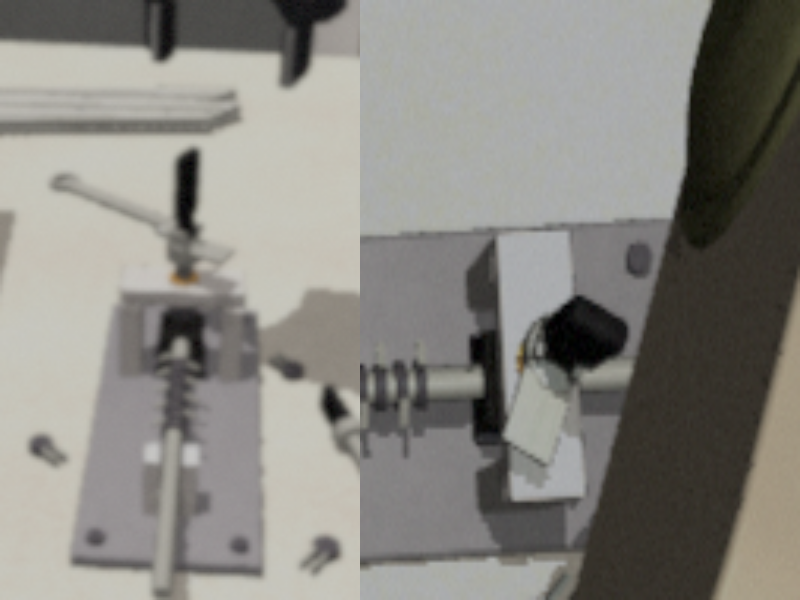

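The open fingers hang above the lever in the side view, at about (160,40) and (295,70) in the crop, so the approach is right. I'll write a helper that computes the remaining shift and turn.

```bash
cat >> h.py <<'E'
from scipy.spatial.transform import Rotation as Ro
def rem(p,yaw,roll=np.pi,pitch=0):
    s=r.sense();T=Ro.from_euler('xyz',[roll,pitch,yaw]);A=Ro.from_euler('xyz',s["orientation"])
    print("t",round(s["time_s"],2),"shift cm",np.round((np.array(p)-s["tcp_pos"])*100,2),"turn",np.round((T*A.inv()).as_rotvec(),4),"q",np.round(s["joints"],2))
    print("F",np.round(s["force"],2),"M",np.round(s["wrist_torque"],3),"op",round(s["opening"],4))
E
python3 -c "
from h import *
rem([.5437,-.1107,.36],1.108)"
```

```text
t 1.53 shift cm [ 1.95  1.25 -3.92] turn [-0.0056 -0.0064 -0.0438] q [-0.45  0.35  1.46  0.    1.34 -0.03]
F [-0.6  -0.43 -0.36] M [ 0.018  0.024 -0.003] op 0.0855
```

{"op": "apply_moves", "data": {
  "rows": [
    [[1.0,0.6,0],[-0.003,-0.003,-0.022],1],
    [[1.0,0.6,0],[-0.003,-0.003,-0.022],1],
    [[0,0,-1],[0,0,0],1],
    [[0,0,-1],[0,0,0],1],
    [[0,0,-1],[0,0,0],1],
    [[0,0,0],[0,0,0],1],
    [[0,0,0],[0,0,0],1]
  ]
}}

```text
time_s: 2.12
tcp_pos: [0.5399, -0.1173, 0.3655]
orientation: [-3.138, 0.002, 1.099]
force: [0.2, -0.4, 0.4]
opening: 0.085
```

```bash
python3 -c "
from h import *
rem([.5437,-.1107,.36],1.108)"
```

```text
t 2.12 shift cm [ 0.38  0.66 -0.55] turn [ 0.0004 -0.0039  0.0095] q [-0.43  0.41  1.47 -0.    1.27  0.05]
F [ 0.18 -0.37  0.38] M [-0.005 -0.001  0.036] op 0.085
```

{"op": "apply_moves", "data": {
  "rows": [
    [[0.4,0.65,0],[0,-0.004,0.009],1],
    [[0,0,0],[0,0,0],1],
    [[0,0,0],[0,0,0],1]
  ]
}}

```text
time_s: 2.37
tcp_pos: [0.5434, -0.1113, 0.3658]
orientation: [3.141, 0.0, 1.107]
force: [0.9, -0.8, -0.3]
opening: 0.085
```

Run:
```python
from h import *
rem([.5437,-.1107,.327],1.108)
a=r.snapshot("side")[:,:,::-1][40:200,280:400]
cv2.imwrite("pics/c2.png",cv2.resize(a,None,fx=3.75,fy=3.75,interpolation=cv2.INTER_CUBIC))
```

```text
t 2.37 shift cm [ 0.03  0.06 -3.88] turn [0.0004 0.0004 0.0008] q [-0.41  0.41  1.47 -0.    1.27  0.05]
F [ 0.92 -0.76 -0.32] M [-0.002  0.041 -0.001] op 0.085
```

View pics/c2.png

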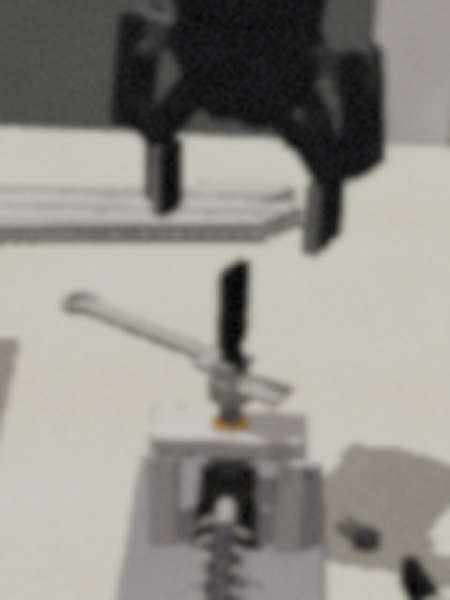

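The fingertips, at crop (165,212) and (318,252), straddle the lever top at (235,262) symmetrically. Lowering and closing.

{"op": "apply_moves", "data": {
  "rows": [
    [[0,0,-1.1],[0,0,0],1],
    [[0,0,-1.1],[0,0,0],1],
    [[0,0,-1.1],[0,0,0],1],
    [[0,0,-1.0],[0,0,0],1],
    [[0,0,0],[0,0,0],1],
    [[0,0,0],[0,0,0],1]
  ]
}}

```text
time_s: 2.92
tcp_pos: [0.5434, -0.111, 0.3216]
orientation: [3.138, -0.0, 1.108]
force: [-0.2, -0.3, 0.6]
opening: 0.0855
```

```bash
python3 -c "
from h import *
rem([.5437,-.1107,.327],1.108)"
```

```text
t 2.92 shift cm [0.03 0.03 0.54] turn [ 0.0016  0.0033 -0.0002] q [-0.41  0.45  1.52 -0.    1.16  0.05]
F [-0.19 -0.31  0.59] M [ 0.018 -0.013 -0.008] op 0.0855
```

{"op": "apply_moves", "data": {
  "rows": [
    [[0,0,0.4],[0.001,0.003,0],0.3],
    [[0,0,0],[0,0,0],-0.2],
    [[0,0,0],[0,0,0],-0.5],
    [[0,0,0],[0,0,0],-0.7],
    [[0,0,0],[0,0,0],-1],
    [[0,0,0],[0,0,0],-1],
    [[0,0,0],[0,0,0],-1],
    [[0,0,0],[0,0,0],-1],
    [[0,0,0],[0,0,0],-1]
  ]
}}

```text
time_s: 3.67
tcp_pos: [0.544, -0.1113, 0.3282]
orientation: [3.136, 0.0, 1.109]
force: [1.9, -0.1, -0.1]
opening: 0.0091
```

Run:
```python
from h import *
rem([.5437,-.1107,.327],1.108)
a=r.snapshot("side")[:,:,::-1][40:200,280:400]
cv2.imwrite("pics/c3.png",cv2.resize(a,None,fx=3.75,fy=3.75,interpolation=cv2.INTER_CUBIC))
```

```text
t 3.67 shift cm [-0.03  0.06 -0.12] turn [ 0.0028  0.0047 -0.001 ] q [-0.41  0.45  1.51 -0.    1.18  0.05]
F [ 1.9  -0.07 -0.11] M [ 0.    -0.079  0.152] op 0.0091
```

View pics/c3.png

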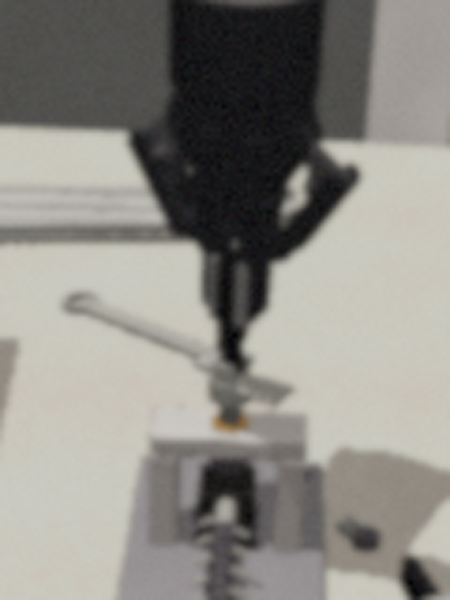

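The lever is gripped (opening 9.1 mm). Screwing clockwise, following the thread down at 0.38 cm/rad.

{"op": "apply_moves", "data": {
  "rows": [
    [[0,0,-0.04],[0,0,-0.1],-1],
    [[0,0,-0.04],[0,0,-0.1],-1],
    [[0,0,-0.04],[0,0,-0.1],-1],
    [[0,0,-0.04],[0,0,-0.1],-1],
    [[0,0,-0.04],[0,0,-0.1],-1],
    [[0,0,-0.04],[0,0,-0.1],-1]
  ]
}}

```text
time_s: 4.22
tcp_pos: [0.5442, -0.1107, 0.3259]
orientation: [3.137, -0.001, 0.486]
force: [1.4, -0.1, -0.7]
opening: 0.0093
```

```bash
python3 -c "
from h import *
rem([.5437,-.1107,.327],1.108)"
```

```text
t 4.22 shift cm [-0.05  0.    0.11] turn [0.0029 0.0042 0.6218] q [-0.41  0.45  1.52 -0.    1.17  0.67]
F [ 1.4  -0.09 -0.66] M [ 0.088 -0.193  0.285] op 0.0093
```

{"op": "apply_moves", "data": {
  "rows": [
    [[0,0,-0.04],[0.001,0.001,-0.08],-1],
    [[0,0,-0.03],[0.001,0.001,-0.08],-1],
    [[0,0,-0.03],[0,0,-0.08],-1],
    [[0,0,-0.03],[0,0,-0.08],-1]
  ]
}}

```text
time_s: 4.55
tcp_pos: [0.5445, -0.1107, 0.3246]
orientation: [3.138, -0.001, 0.149]
force: [1.6, 0.4, -0.7]
opening: 0.0092
```

```bash
python3 -c "
from h import *
rem([.5437,-.1107,.3282],1.108)"
```

```text
t 4.55 shift cm [-0.08 -0.    0.36] turn [0.0021 0.003  0.9586] q [-0.41  0.45  1.52 -0.    1.17  1.01]
F [ 1.55  0.38 -0.67] M [ 0.086 -0.268  0.238] op 0.0092
```

```bash
cat >> h.py <<'E'
def q():
    s=r.sense();o=s["orientation"]
    print("t%.2f yaw %.3f turned %.3f z %.4f Mz %.3f tau6 %.3f Fz %.2f q6 %.2f dx %.2f dy %.2f mm"%(s["time_s"],o[2],1.109-o[2],s["tcp_pos"][2],s["wrist_torque"][2],s["tau"][5],s["force"][2],s["joints"][5],1e3*(s["tcp_pos"][0]-.5437),1e3*(s["tcp_pos"][1]+.1107)),"F",np.round(s["force"],1),"op",round(s["opening"],4))
E
python3 -c "from h import *
q()"
```

```text
t4.55 yaw 0.149 turned 0.960 z 0.3246 Mz 0.238 tau6 -1.081 Fz -0.67 q6 1.01 dx 0.81 dy 0.01 mm F [ 1.6  0.4 -0.7] op 0.0092
```

{"op": "apply_moves", "data": {
  "rows": [
    [[-0.03,0,-0.03],[0,0,-0.08],-1],
    [[0,0,-0.03],[0,0,-0.08],-1]
  ]
}}

```text
time_s: 4.72
tcp_pos: [0.5444, -0.1106, 0.324]
orientation: [3.139, -0.002, -0.018]
force: [1.5, -0.9, -0.5]
opening: 0.009
```

```bash
python3 -c "from h import *
q()"
```

```text
t4.72 yaw -0.018 turned 1.127 z 0.3240 Mz 0.212 tau6 -1.082 Fz -0.49 q6 1.18 dx 0.70 dy 0.11 mm F [ 1.5 -0.9 -0.5] op 0.009
```

{"op": "apply_moves", "data": {
  "rows": [
    [[-0.03,0,-0.03],[0,0,-0.08],-1],
    [[0,0,-0.03],[0,0,-0.08],-1]
  ]
}}

```text
time_s: 4.88
tcp_pos: [0.5443, -0.1104, 0.3233]
orientation: [3.139, -0.003, -0.186]
force: [1.4, 0.4, -1.4]
opening: 0.0091
```

```bash
python3 -c "from h import *
q()"
```

```text
t4.88 yaw -0.186 turned 1.295 z 0.3233 Mz 0.255 tau6 -1.083 Fz -1.35 q6 1.35 dx 0.61 dy 0.25 mm F [ 1.4  0.4 -1.4] op 0.0091
```

{"op": "apply_moves", "data": {
  "rows": [
    [[-0.02,0,-0.03],[0,0,-0.08],-1],
    [[0,0,-0.03],[0,0,-0.08],-1]
  ]
}}

```text
time_s: 5.05
tcp_pos: [0.5443, -0.1104, 0.3227]
orientation: [3.139, -0.004, -0.354]
force: [1.6, -0.3, -0.2]
opening: 0.009
```

```bash
python3 -c "from h import *
q()"
```

```text
t5.05 yaw -0.354 turned 1.463 z 0.3227 Mz 0.261 tau6 -1.083 Fz -0.24 q6 1.52 dx 0.58 dy 0.35 mm F [ 1.6 -0.3 -0.2] op 0.009
```

{"op": "apply_moves", "data": {
  "rows": [
    [[-0.02,0,-0.03],[0,0,-0.08],-1]
  ]
}}

```text
time_s: 5.13
tcp_pos: [0.5442, -0.1103, 0.3224]
orientation: [3.14, -0.005, -0.438]
force: [2.8, -1.0, -2.1]
opening: 0.0092
```

```bash
python3 -c "from h import *
q()"
```

```text
t5.13 yaw -0.438 turned 1.547 z 0.3224 Mz 0.282 tau6 -1.077 Fz -2.10 q6 1.60 dx 0.49 dy 0.43 mm F [ 2.8 -1.  -2.1] op 0.0092
```

{"op": "apply_moves", "data": {
  "rows": [
    [[-0.02,0,-0.03],[0,0,-0.08],-1]
  ]
}}

```text
time_s: 5.22
tcp_pos: [0.5441, -0.1102, 0.322]
orientation: [3.14, -0.005, -0.522]
force: [2.3, -0.0, -1.9]
opening: 0.009
```

```bash
python3 -c "from h import *
q()"
```

```text
t5.22 yaw -0.522 turned 1.631 z 0.3220 Mz 0.252 tau6 -1.077 Fz -1.95 q6 1.68 dx 0.42 dy 0.48 mm F [ 2.3 -0.  -1.9] op 0.009
```

Still even (~0.25). Continuing, also trimming the small tilt and y drift.

{"op": "apply_moves", "data": {
  "rows": [
    [[0,-0.03,-0.03],[0.001,0.003,-0.08],-1],
    [[0,0,-0.03],[0,0.001,-0.08],-1]
  ]
}}

```text
time_s: 5.38
tcp_pos: [0.5446, -0.1104, 0.3215]
orientation: [3.14, -0.003, -0.69]
force: [2.5, -0.4, -2.3]
opening: 0.0094
```

```bash
python3 -c "from h import *
q()"
```

```text
t5.38 yaw -0.690 turned 1.799 z 0.3215 Mz 0.308 tau6 -1.084 Fz -2.28 q6 1.85 dx 0.86 dy 0.34 mm F [ 2.5 -0.4 -2.3] op 0.0094
```

{"op": "apply_moves", "data": {
  "rows": [
    [[0,-0.02,-0.03],[0,0.001,-0.08],-1],
    [[0,0,-0.03],[0,0,-0.08],-1]
  ]
}}

```text
time_s: 5.55
tcp_pos: [0.5448, -0.1104, 0.3208]
orientation: [3.141, -0.003, -0.858]
force: [1.1, -0.4, -0.6]
opening: 0.0092
```

```bash
python3 -c "from h import *
q()"
```

```text
t5.55 yaw -0.858 turned 1.967 z 0.3208 Mz 0.322 tau6 -1.082 Fz -0.57 q6 2.02 dx 1.15 dy 0.30 mm F [ 1.1 -0.4 -0.6] op 0.0092
```

{"op": "apply_moves", "data": {
  "rows": [
    [[0,-0.02,-0.03],[0,0.001,-0.08],-1],
    [[0,0,-0.03],[0,0,-0.08],-1]
  ]
}}

```text
time_s: 5.72
tcp_pos: [0.5451, -0.1104, 0.3201]
orientation: [3.141, -0.003, -1.026]
force: [1.0, -0.1, -0.2]
opening: 0.0089
```

```bash
python3 -c "from h import *
q()"
```

```text
t5.72 yaw -1.026 turned 2.135 z 0.3201 Mz 0.277 tau6 -1.082 Fz -0.20 q6 2.19 dx 1.36 dy 0.30 mm F [ 1.  -0.1 -0.2] op 0.0089
```

{"op": "apply_moves", "data": {
  "rows": [
    [[-0.05,-0.02,-0.03],[0,0,-0.08],-1],
    [[-0.05,0,-0.03],[0,0,-0.08],-1]
  ]
}}

```text
time_s: 5.88
tcp_pos: [0.5445, -0.1104, 0.3199]
orientation: [-3.14, -0.004, -1.193]
force: [2.6, 0.3, 1.2]
opening: 0.009
```

```bash
python3 -c "from h import *
q()"
```

```text
t5.88 yaw -1.193 turned 2.302 z 0.3199 Mz 0.339 tau6 -1.001 Fz 1.23 q6 2.35 dx 0.78 dy 0.31 mm F [2.6 0.3 1.2] op 0.009
```

{"op": "apply_moves", "data": {
  "rows": [
    [[-0.04,0,-0.03],[0,0,-0.08],-1],
    [[-0.04,0,-0.03],[0,0,-0.08],-1]
  ]
}}

```text
time_s: 6.05
tcp_pos: [0.5441, -0.1102, 0.3199]
orientation: [-3.137, -0.005, -1.361]
force: [2.7, 0.1, -0.6]
opening: 0.0089
```

```bash
python3 -c "from h import *
q()"
```

```text
t6.05 yaw -1.361 turned 2.470 z 0.3199 Mz 0.435 tau6 -0.897 Fz -0.58 q6 2.52 dx 0.37 dy 0.49 mm F [ 2.7  0.1 -0.6] op 0.0089
```

{"op": "apply_moves", "data": {
  "rows": [
    [[-0.02,0,-0.03],[0,0,-0.08],-1],
    [[-0.02,0,-0.03],[0,0,-0.08],-1]
  ]
}}

```text
time_s: 6.22
tcp_pos: [0.5439, -0.11, 0.3198]
orientation: [-3.135, -0.005, -1.527]
force: [2.2, -0.2, 0.9]
opening: 0.0089
```

```bash
python3 -c "from h import *
q()"
```

```text
t6.22 yaw -1.527 turned 2.636 z 0.3198 Mz 0.521 tau6 -0.800 Fz 0.88 q6 2.69 dx 0.23 dy 0.74 mm F [ 2.2 -0.2  0.9] op 0.0089
```

Clear rise from about 2.2 rad onwards. Mz is 0.52 against an even ~0.29, so roughly +0.23, and the joint 6 torque moved by +0.28. That is snug, so I stop turning, hold briefly, then release.

{"op": "apply_moves", "data": {
  "rows": [
    [[0,0,0],[0,0,0],-1],
    [[0,0,0],[0,0,0],-1],
    [[0,0,0],[0,0,0],-1],
    [[0,0,0],[0,0,0],-1]
  ]
}}

```text
time_s: 6.55
tcp_pos: [0.544, -0.1098, 0.3198]
orientation: [-3.135, -0.005, -1.524]
force: [1.1, 0.2, -0.6]
opening: 0.0092
```

```bash
python3 -c "from h import *
q()
rem([.5437,-.1107,.3198],-1.527)"
```

```text
t6.55 yaw -1.524 turned 2.633 z 0.3198 Mz 0.260 tau6 0.270 Fz -0.60 q6 2.69 dx 0.32 dy 0.88 mm F [ 1.1  0.2 -0.6] op 0.0092
t 6.55 shift cm [-0.03 -0.09  0.  ] turn [ 0.0052  0.0068 -0.0035] q [-0.41  0.45  1.52 -0.    1.15  2.69]
F [ 1.09  0.21 -0.6 ] M [-0.026 -0.165  0.26 ] op 0.0092
```

Torque holds at 0.26 with the arm relaxed. The fold direction is now heading about +0.05 rad (towards +x). Releasing and checking.

{"op": "apply_moves", "data": {
  "rows": [
    [[0,0,0],[0,0,0],-0.5],
    [[0,0,0],[0,0,0],0],
    [[0,0,0],[0,0,0],0.3],
    [[0,0,0],[0,0,0],0.3],
    [[0,0,1.5],[0,0,0],0.3],
    [[0,0,2],[0,0,0],0.3],
    [[0,0,2],[0,0,0],0.3],
    [[0,0,2],[0,0,0],0.3],
    [[0,0,0],[0,0,0],0]
  ]
}}

```text
time_s: 7.3
tcp_pos: [0.543, -0.1098, 0.3964]
orientation: [-3.141, -0.002, -1.522]
force: [1.5, 0.0, -0.3]
opening: 0.0449
```

Run:
```python
from h import *
q()
a=r.snapshot("side")[:,:,::-1][40:200,280:400];b=r.snapshot("top")[:,:,::-1][170:270,400:500]
cv2.imwrite("pics/c4.png",np.hstack([cv2.resize(a,(360,480),interpolation=cv2.INTER_CUBIC),cv2.resize(b,(430,480),interpolation=cv2.INTER_CUBIC)]))
```

```text
t7.30 yaw -1.522 turned 2.631 z 0.3964 Mz -0.027 tau6 0.002 Fz -0.30 q6 2.68 dx -0.70 dy 0.92 mm F [ 1.5  0.  -0.3] op 0.0449
```

View pics/c4.png

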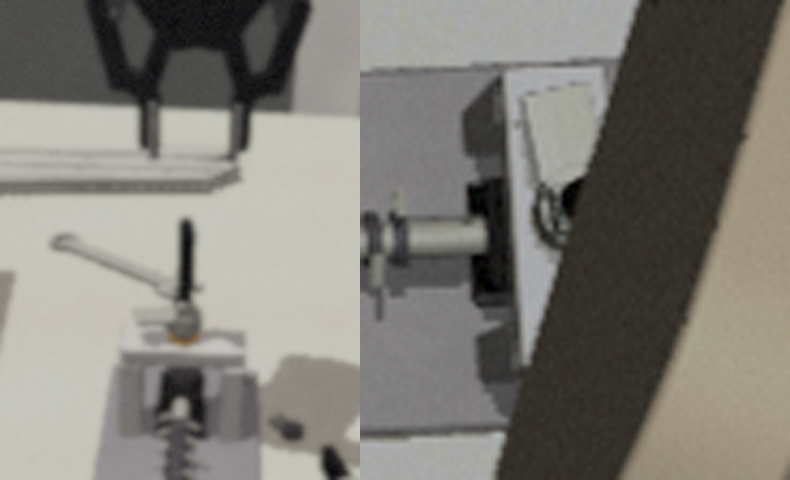

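The lever stands upright and the tongue points to +x with a slight +y lean. Going behind the lever with closed fingers.

{"op": "apply_moves", "data": {
  "rows": [
    [[-1.5,-0.3,0],[0,0,0.05],-1],
    [[-1.5,-0.3,0],[0,0,0.05],-1],
    [[-1.2,0,0],[0,0,0],-1],
    [[0,0,0],[0,0,0],-1],
    [[0,0,0],[0,0,0],-1],
    [[0,0,0],[0,0,0],-1]
  ]
}}

```text
time_s: 7.9
tcp_pos: [0.4992, -0.1156, 0.3859]
orientation: [3.129, 0.006, -1.417]
force: [-0.9, -0.3, 0.4]
opening: 0.0003
```

Run:
```python
from h import *
rem([.502,-.117,.328],-1.42)
a=r.snapshot("side")[:,:,::-1][40:200,280:400];b=r.snapshot("top")[:,:,::-1][170:270,400:500]
cv2.imwrite("pics/c5.png",np.hstack([cv2.resize(a,(360,480),interpolation=cv2.INTER_CUBIC),cv2.resize(b,(430,480),interpolation=cv2.INTER_CUBIC)]))
```

```text
t 7.9 shift cm [ 0.28 -0.14 -5.79] turn [-0.0042 -0.0139 -0.0027] q [-0.46  0.3   1.56 -0.    1.29  2.53]
F [-0.89 -0.26  0.35] M [-0.087 -0.015 -0.005] op 0.0003
```

View pics/c5.png

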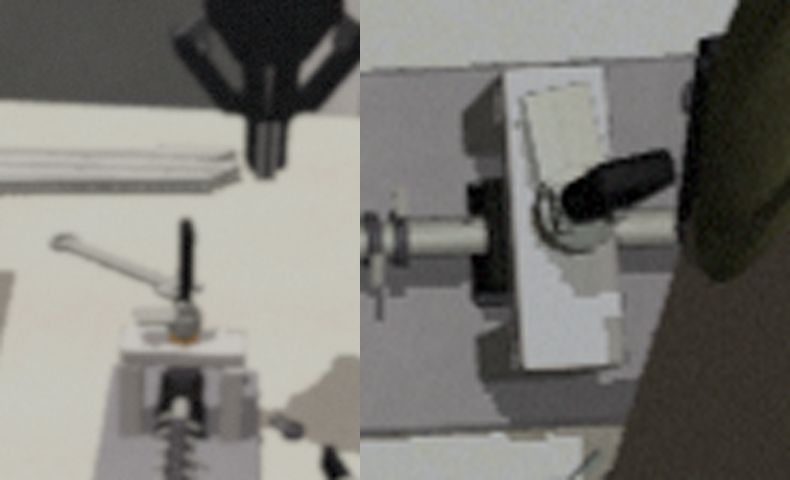

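Run:
```python
from h import *
f=lambda x,y: plane("top",(400+(x-360)/4.3,170+y/4.8),.109)
A,B=f(523,96),f(590,82);print(A,B,(A+B)/2, np.arctan2(*((A+B)/2-[.5437,-.1107,0])[1::-1]),"edge",np.arctan2(*(A-B)[1::-1])-np.pi/2)
```

```text
[ 0.57637843 -0.09379137  0.109     ] [ 0.58037628 -0.1153678   0.109     ] [ 0.57837736 -0.10457959  0.109     ] 0.17469676336513226 edge 0.18321009387124554
```

The tongue heading is 0.178 rad from both its centre and its edge, so the bolt turned about 2.5 rad. The push direction is (0.98, 0.18). Lowering behind the lever.

{"op": "apply_moves", "data": {
  "rows": [
    [[0.4,-0.2,-1.5],[-0.004,-0.012,0.02],-1],
    [[0,0,-1.5],[0,0,0],-1],
    [[0,0,-1.5],[0,0,0],-1],
    [[0,0,-0.8],[0,0,0],-1],
    [[0,0,0],[0,0,0],-1]
  ]
}}

```text
time_s: 8.42
tcp_pos: [0.5056, -0.1174, 0.3308]
orientation: [-3.141, -0.001, -1.395]
force: [0.8, 0.1, 0.2]
opening: 0.0002
```

```bash
python3 -c "
from h import *
rem([.5043,-.1178,.328],-1.393)"
```

```text
t 8.42 shift cm [-0.13 -0.04 -0.28] turn [0.0011 0.0011 0.0024] q [-0.45  0.37  1.62 -0.    1.15  2.51]
F [0.83 0.09 0.22] M [ 0.04   0.052 -0.014] op 0.0002
```

{"op": "apply_moves", "data": {
  "rows": [
    [[0.6,0.11,-0.1],[0,0,0],-1],
    [[0.6,0.11,-0.1],[0,0,0],-1],
    [[0.6,0.11,0],[0,0,0],-1],
    [[0.6,0.11,0],[0,0,0],-1],
    [[0.6,0.11,0],[0,0,0],-1]
  ]
}}

```text
time_s: 8.83
tcp_pos: [0.5383, -0.1116, 0.3303]
orientation: [3.141, -0.002, -1.395]
force: [-5.1, -1.0, -3.2]
opening: 0.0
```

Run:
```python
from h import *
q()
a=r.snapshot("side")[:,:,::-1][40:200,280:400]
cv2.imwrite("pics/c6.png",cv2.resize(a,None,fx=3.75,fy=3.75,interpolation=cv2.INTER_CUBIC))
```

```text
t8.83 yaw -1.395 turned 2.504 z 0.3303 Mz -0.012 tau6 -0.093 Fz -3.15 q6 2.55 dx -5.40 dy -0.88 mm F [-5.1 -1.  -3.2] op 0.0
```

View pics/c6.png

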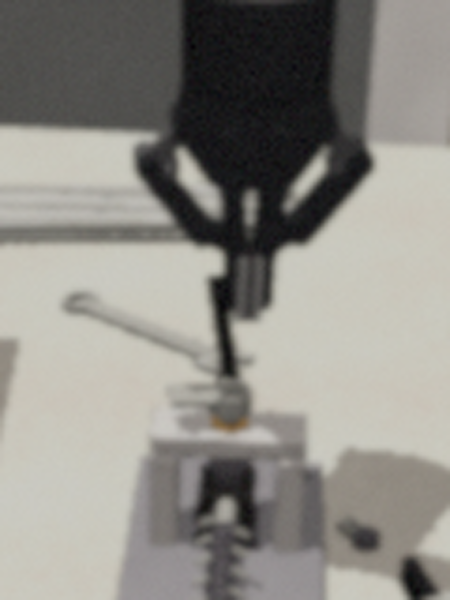

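The lever is already tilting (top at crop (215,280)) at the expected ~6 N, with no twist about z. Continuing along the arc.

{"op": "apply_moves", "data": {
  "rows": [
    [[0.7,0.13,-0.1],[0,0,0],-1],
    [[0.7,0.13,-0.2],[0,0,0],-1],
    [[0.7,0.13,-0.2],[0,0,0],-1],
    [[0.6,0.11,-0.4],[0,0,0],-1]
  ]
}}

```text
time_s: 9.22
tcp_pos: [0.5663, -0.1062, 0.3211]
orientation: [3.133, -0.001, -1.395]
force: [-6.6, -1.1, 2.6]
opening: -0.0003
```

Run:
```python
from h import *
q()
a=r.snapshot("side")[:,:,::-1][40:200,280:400]
cv2.imwrite("pics/c7.png",cv2.resize(a,None,fx=3.75,fy=3.75,interpolation=cv2.INTER_CUBIC))
```

```text
t9.22 yaw -1.395 turned 2.504 z 0.3211 Mz -0.012 tau6 -0.075 Fz 2.64 q6 2.58 dx 22.62 dy 4.47 mm F [-6.6 -1.1  2.6] op -0.0003
```

View pics/c7.png

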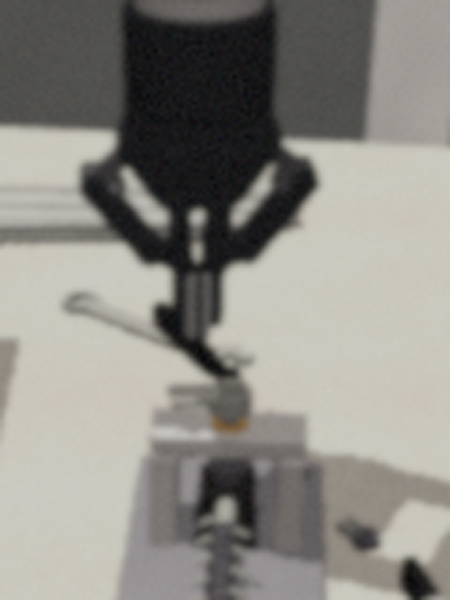

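Lever at roughly 50°. Now mostly downwards.

{"op": "apply_moves", "data": {
  "rows": [
    [[0.5,0.09,-0.4],[0,0,0],-1],
    [[0.4,0.07,-0.5],[0,0,0],-1],
    [[0.2,0.04,-0.5],[0,0,0],-1]
  ]
}}

```text
time_s: 9.52
tcp_pos: [0.5779, -0.1041, 0.3074]
orientation: [3.13, -0.001, -1.394]
force: [-5.1, -0.2, 5.0]
opening: 0.0002
```

Run:
```python
from h import *
q()
a=r.snapshot("side")[:,:,::-1][40:200,280:400]
cv2.imwrite("pics/c8.png",cv2.resize(a,None,fx=3.75,fy=3.75,interpolation=cv2.INTER_CUBIC))
```

```text
t9.52 yaw -1.394 turned 2.503 z 0.3074 Mz -0.004 tau6 -0.003 Fz 5.01 q6 2.59 dx 34.19 dy 6.63 mm F [-5.1 -0.2  5. ] op 0.0002
```

View pics/c8.png

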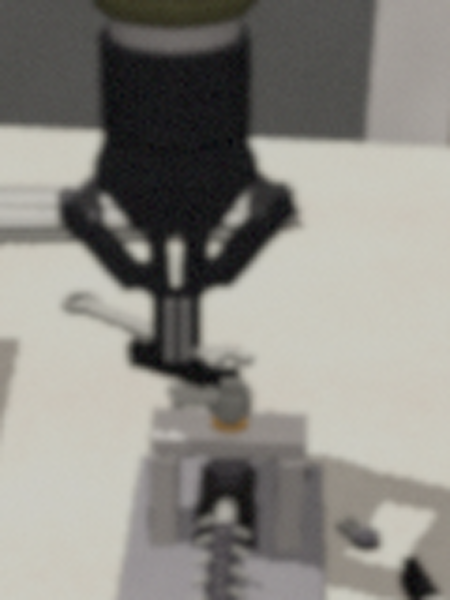

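{"op": "apply_moves", "data": {
  "rows": [
    [[0.2,0.04,-0.5],[0,0,0],-1],
    [[0.1,0.02,-0.5],[0,0,0],-1]
  ]
}}

```text
time_s: 9.73
tcp_pos: [0.5811, -0.1034, 0.2985]
orientation: [3.131, -0.001, -1.393]
force: [-5.6, 0.4, 5.7]
opening: -0.0002
```

```bash
python3 -c "
from h import *
q()"
```

```text
t9.73 yaw -1.393 turned 2.502 z 0.2985 Mz -0.047 tau6 0.005 Fz 5.71 q6 2.59 dx 37.35 dy 7.33 mm F [-5.6  0.4  5.7] op -0.0002
```

{"op": "apply_moves", "data": {
  "rows": [
    [[0.1,0,-0.3],[0,0,0],-1]
  ]
}}

```text
time_s: 9.82
tcp_pos: [0.582, -0.1033, 0.296]
orientation: [3.131, -0.002, -1.393]
force: [-5.5, -0.5, 5.6]
opening: 0.0
```

Run:
```python
from h import *
q()
a=r.snapshot("side")[:,:,::-1][40:200,280:400]
cv2.imwrite("pics/c9.png",cv2.resize(a,None,fx=3.75,fy=3.75,interpolation=cv2.INTER_CUBIC))
```

```text
t9.82 yaw -1.393 turned 2.502 z 0.2960 Mz -0.017 tau6 0.002 Fz 5.56 q6 2.59 dx 38.31 dy 7.39 mm F [-5.5 -0.5  5.6] op 0.0
```

View pics/c9.png

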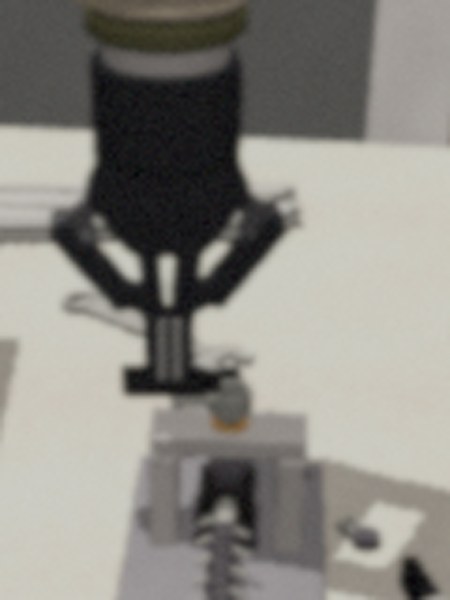

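{"op": "apply_moves", "data": {
  "rows": [
    [[0,0,-0.2],[0,0,0],-1]
  ]
}}

```text
time_s: 9.95
tcp_pos: [0.5821, -0.1033, 0.2946]
orientation: [3.132, -0.002, -1.393]
force: [-3.9, -0.3, 7.3]
opening: -0.0001
```

```bash
python3 -c "
from h import *
q()"
```

```text
t9.95 yaw -1.393 turned 2.502 z 0.2946 Mz -0.009 tau6 0.009 Fz 7.29 q6 2.59 dx 38.44 dy 7.41 mm F [-3.9 -0.3  7.3] op -0.0001
```

{"op": "apply_moves", "data": {
  "rows": [
    [[0,0,-0.15],[0,0,0],-1]
  ]
}}

```text
time_s: 10.03
tcp_pos: [0.5823, -0.1032, 0.2943]
orientation: [3.133, -0.003, -1.393]
force: [-5.3, 0.6, 9.5]
opening: 0.0001
```

```bash
python3 -c "
from h import *
q()"
```

```text
t10.03 yaw -1.393 turned 2.502 z 0.2943 Mz -0.051 tau6 -0.001 Fz 9.45 q6 2.59 dx 38.56 dy 7.46 mm F [-5.3  0.6  9.5] op 0.0001
```

{"op": "apply_moves", "data": {
  "rows": [
    [[0,0,-0.1],[0,0,0],-1]
  ]
}}

```text
time_s: 10.12
tcp_pos: [0.5823, -0.1032, 0.2946]
orientation: [3.135, -0.003, -1.393]
force: [-3.2, 0.1, 6.1]
opening: 0.0001
```

```bash
python3 -c "
from h import *
q()"
```

```text
t10.12 yaw -1.393 turned 2.502 z 0.2946 Mz -0.070 tau6 0.008 Fz 6.14 q6 2.59 dx 38.60 dy 7.51 mm F [-3.2  0.1  6.1] op 0.0001
```

{"op": "apply_moves", "data": {
  "rows": [
    [[0.1,0,-0.3],[0,0,0],-1],
    [[0.1,0,-0.3],[0,0,0],-1]
  ]
}}

```text
time_s: 10.28
tcp_pos: [0.5844, -0.1031, 0.2929]
orientation: [3.138, -0.005, -1.393]
force: [-12.3, 2.1, 20.6]
opening: 0.0002
```

Run:
```python
from h import *
q()
a=r.snapshot("side")[:,:,::-1][80:160,310:370]
cv2.imwrite("pics/c10.png",cv2.resize(a,None,fx=7,fy=7,interpolation=cv2.INTER_CUBIC))
```

```text
t10.28 yaw -1.393 turned 2.502 z 0.2929 Mz -0.061 tau6 -0.026 Fz 20.64 q6 2.60 dx 40.69 dy 7.59 mm F [-12.3   2.1  20.6] op 0.0002
```

View pics/c10.png

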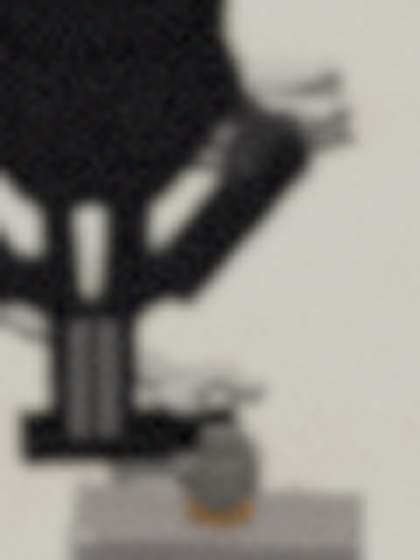

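At 20 N the lever is bottomed on the tongue; it lies level from crop (20,435) to (230,430). Holding briefly, then lifting away.

{"op": "apply_moves", "data": {
  "rows": [
    [[0,0,-0.1],[0,0,0],-1],
    [[0,0,0],[0,0,0],-1],
    [[0,0,0.5],[0,0,0],-1],
    [[0,0,1.5],[0,0,0],-1],
    [[0,0,3],[0,0,0],-1],
    [[0,0,3],[0,0,0],-1],
    [[-2,0,2],[0,0,0],-1],
    [[-3,0,1],[0,0,0],-1],
    [[-3,0,0],[0,0,0],-1],
    [[0,0,0],[0,0,0],-1]
  ]
}}

```text
time_s: 11.17
tcp_pos: [0.502, -0.102, 0.4133]
orientation: [-3.132, -0.01, -1.392]
force: [-0.9, 0.9, -0.7]
opening: 0.0003
```

Run:
```python
from h import *
q()
a=r.snapshot("side")[:,:,::-1][80:180,300:380];b=r.snapshot("top")[:,:,::-1][170:270,400:500]
cv2.imwrite("pics/c11.png",np.hstack([cv2.resize(a,(400,500),interpolation=cv2.INTER_CUBIC),cv2.resize(b,(400,400),interpolation=cv2.INTER_CUBIC).repeat(1,0) if 0 else cv2.resize(b,(400,500),interpolation=cv2.INTER_CUBIC)]))
```

```text
t11.17 yaw -1.392 turned 2.501 z 0.4133 Mz -0.010 tau6 -0.250 Fz -0.74 q6 2.53 dx -41.75 dy 8.70 mm F [-0.9  0.9 -0.7] op 0.0003
```

View pics/c11.png

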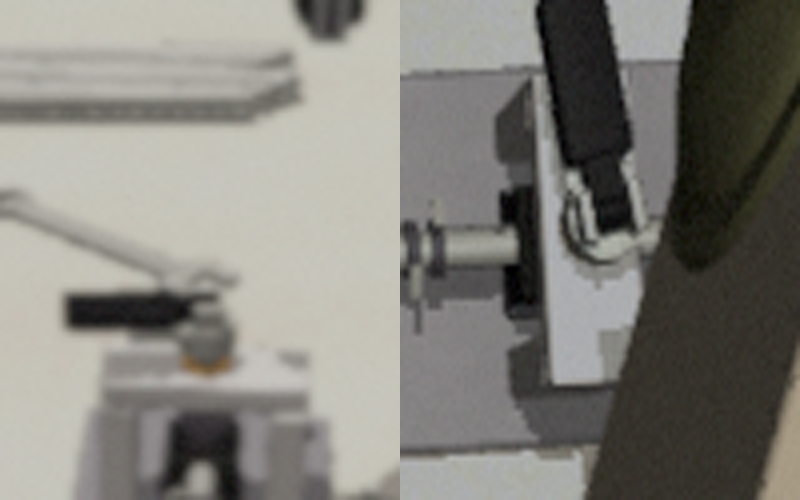

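The lever lies level on the tongue in both views, its heading is unchanged and the robot is clear. Letting the arm settle, then handing in.

{"op": "apply_moves", "data": {
  "rows": [
    [[0,0,0],[0,0,0],-1],
    [[0,0,0],[0,0,0],-1],
    [[0,0,0],[0,0,0],-1]
  ]
}}

```text
time_s: 11.52
tcp_pos: [0.5065, -0.1027, 0.4135]
orientation: [-3.128, -0.012, -1.392]
force: [0.4, 0.1, 0.1]
opening: 0.0
```

Run:
```python
from h import *
q()
t=r.snapshot("top");print(tri({"side":(300+68/5,80+310/5),"top":(400+570-400-136,170)}) if 0 else "")
print(r.close_job())
```

```text
t11.52 yaw -1.392 turned 2.501 z 0.4135 Mz -0.004 tau6 -0.001 Fz 0.11 q6 2.54 dx -37.19 dy 7.96 mm F [0.4 0.1 0.1] op 0.0

the job is handed in; nothing more can be done
None
```

I gripped the upright lever and screwed the bolt in clockwise by about 2.5 rad. I then released it, folded the lever onto its tongue with the closed fingers, backed off and handed the job in at about 11.6 s.

**Snugness:**
- The running torque was even at about 0.27–0.30 N m, then climbed from about 2.2 rad on. I stopped at 0.52 N m by the wrist sensor, roughly 0.23 above even.
- Joint 6's torque moved by about 0.28 over the same stretch, so the two readings disagree slightly. Both are inside the 0.1–0.3 snug range.
- The foot force itself could not be read directly.

**Bolt angle:** The tool turned 2.63 rad, but the tongue's heading in the pictures shows about 2.50. The lever had slipped or flexed a little in the grip. The later pictures show no visible change in the tongue's heading, so the bolt did not back off.

**Lever:** It went down at about 6 N and then met its stop, where the downward force rose to about 20 N. In the last pictures from both views it lies level on the tongue. I did not measure its final angle numerically.

**Robot:** At hand-in it was clear of everything, with forces near 0 N.

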